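# Fire the marking stamp on a doormat tag

### The job

Mark the wooden tag with the bench stamp it is standing in: draw that stamp's hammer back by its black knob until the sear catches and holds it by itself, let go, then press the trip pad down so that the hammer flies forward and drives the die home against the tag. Leave the empty stamp, the one with no tag in its nest, uncocked and unfired.

Things in the scene. Friction and masses are not known exactly. Their poses are not given: they have to be found in the camera images.
- stamp_hammer (a joint): Hammer travel of the loaded stamp, m. 0: resting on the die, before the blow. Grows as it is drawn back from the tag: sear catches at 0.045, firm stop at 0.060, so draw to about 0.053 and let go; it settles at 0.045. The spring pulls it forward, 4 N at rest to 12 N at the stop. -0.008 after a proper blow (die home on the tag).
- stamp_knob (a point): Mid-height centre of the upright black knob (24 mm dia, 64 to 112 mm above the table) on the hammer of the loaded stamp: a grey channel 60 mm high on a 300 x 84 mm base, bolted down, with a wooden tag (62 wide, 20 thick, top at 72 mm) standing in its front nest, 83 mm ahead of the resting knob. x axis: along the blow, to the tag (draw along -x, level); z up. Moves with the hammer.
- stamp_trip (a point): Top centre of the loaded stamp's steel trip pad, 30 (along) x 40 mm, at its rear end, 155 mm behind the resting knob on the centre line, 75 mm above the table. Axes as the knob's. Goes straight down 10 mm to a stop against a spring (2.5 to 5.5 N, a little more with the sear loaded); the sear lets go at about 6 mm. Springs back; dips by itself as the hammer is drawn.
- spare_knob (a point): Mid-height centre of the same knob on the empty stamp, identical but with no wooden tag in its nest. Axes alike. To be left alone.

How it is judged:
On the way, in this order (a step that is already met when the one before it is completed fails the run):
1. the hammer of the loaded stamp is drawn back more than 40 mm and held there by the sear alone, the fingers touching nothing, for 0.2 s (value of joint stamp_hammer above 0.04 m and contact force between the fingers and anything else below 0.2 N), for 0.2 s.
2. the hammer has been fired and has driven the die home (hammer more than 5 mm past its first rest) (value of joint stamp_hammer below -0.005 m), for 0.1 s.
At the end, for the whole second after the job is handed in: The loaded stamp's hammer is at rest with the die driven home against the tag: more than 5 mm past where it first rested (nominal 8 mm). The empty stamp's knob is within 15 mm of where it was (value of joint stamp_hammer below -0.005 m and velocity of joint stamp_hammer between -0.01 and 0.01 m/s and distance of spare_knob from where it was at the start of the episode below 0.015 m); the robot touches nothing.
It fails at once if the empty stamp's hammer is drawn back or driven: its knob moves more than 15 mm (distance of spare_knob from where it was at the start of the episode above 0.015 m).
It also fails if it takes over 42 s, if anything falls off the work surface, if the arm or the gripper's body presses on something with over 40 N, if the wrist force passes 120 N, or if a joint passes its speed limit or range.

### The arm

A 7-joint arm with a two-finger parallel gripper is mounted at the origin on the work surface. World frame = base frame: x ahead of the robot, y to its left, z up, the work surface at z = 0. Lengths are in m, angles in rad, forces in N, time in s.
With the tool pointing down it reaches from about 0.425 to 0.925 m from the base axis. Payload 6.8 kg.
Tool frame: the origin (TCP) lies at the very end of the fingers, on their centre line; the grasp point (between the pads) lies 19 mm behind it; y points along the fingers, z is the direction in which the jaws open and shut, and the axes are right-handed (so a half turn about y gives the same grasp; the last joint's range is limited). The gripper opens to 85 mm and grips with 20 to 120 N. Pads are 22 mm wide; open, the fingers measure 114 mm over their backs; the gripper's body (76 mm by 85 mm) begins 54 mm behind the grasp point. The pads swing forward as they close: fully open they stand 13 mm farther back than shut.
Start: joints at [-1.253, 0.477, 0.022, 1.555, -0.011, 1.109, -0.083], TCP at [0.279, 0.615, 0.231] pointing down, gripper open.
Joint ranges: [-2.96, 2.96], [-0.34, 2.1], [-1.41, 1.46], [0.24, 2.44], [-1.37, 4.51], [0.17, 1.92], [-2.96, 2.96]. Speed limits (rad/s): [2.39, 2.39, 3.14, 3.14, 3.14, 3.14, 3.14].

### API

Orientations are given as a rotation vector (axis times angle).
In Python, from bench import r gives the robot as it stands.
- The arm moves only by the tool drive_tool, never from a script. Its argument "series" is a list of rows, each a list of 7 numbers: the shift along the tool's x, y, z in mm, then the turn, a rotation vector about the tool's x, y, z in degrees, then the finger opening in mm, from 0 to 85.4. In form: [[tx, ty, tz, wx, wy, wz, grip], ...]. A call has 1 to 5 rows; each row is the pose to reach, as a shift and turn from the pose measured when the call began, along the tool's axes at that moment; what a row does not reach only later rows make up. A row lasts 1/10 s, in which the tool goes at most 50 mm and 8.59 degrees, less where a joint would pass 70% of its speed; a pose out of reach is approached as far as the arm can. A call with a gripper value outside its range is refused whole. The fingers move at their own pace and stop on an object; "squeeze" is the grip in N (left out, the last holds). Time passes only in rows, so rows that repeat a pose let the fingers close. It gives the time, the measured TCP pose, the force and the opening at its end, in the units of the state.
- r.get_obs(): the state, without advancing time (a new reading comes with each control period).
- r.grab_frame(name): name is "side" or "top"; returns a dict with "frame" (384x512x3 uint8, blue, green, red), "intrinsics" (3x3 intrinsics, pixels), "rvec" (rotation vector, rad) and "tvec" (3), from world to camera coordinates, as OpenCV has them. Camera axes: x right, y down, z forward; pixel columns grow to the right and rows downward; lengths in m; the calibration is good to about 2 mm. A picture is of the moment at which its call begins. There is no depth.
- r.hand_in(): hands the job in, once; it reports no verdict.
The state is a dict: "clock": time; "joints": joint angles; "qvel": joint speeds; "tau": joint torques, N m; "tcp_pos": TCP position; "orientation": TCP orientation; "contact_force": force on the tool from outside, world axes, zero at the start; "moment": the same for the moment, N m; "grip_width": finger opening in m.
Only numpy, scipy, OpenCV 4.12 (cv2) and the standard library are available. Lean on these libraries where they do the work, as an engineer would, in place of code of your own. Each camera call takes 0.05 s, during which the arm holds its last target.

## Working session

There is one attempt and no reset: what is moved stays moved. The work goes in short steps, Python scripts to look and compute and a tool call to move; the robot and the scene stay as the last step left them, time stands still between calls to the robot, and variables do not carry over. Pictures are saved under pics/ and viewed, and the job is handed in when it is done.

Besides the shell and the picture viewer there is one more tool, called as name(argument=value, ...) on one line, values as JSON. drive_tool: Moves the arm, as the interface text tells. Its arguments: {"type":"object","properties":{"series":{"type":"array","items":{"type":"array","items":{"type":"number"}}},"squeeze":{"type":"number"}},"required":["series"]}

```bash
mkdir -p pics; python3 - <<'E'
from bench import r
import cv2,pickle
o=r.get_obs();print(o)
for n in("side","top"):
    f=r.grab_frame(n);cv2.imwrite(f"pics/{n}0.png",f["frame"]);pickle.dump(f,open(f"{n}0.pkl","wb"));print(n,f["intrinsics"],f["rvec"],f["tvec"])
E
```

```text
{'clock': 0.0, 'joints': array([-1.2530909 ,  0.47780783,  0.02237053,  1.55644898, -0.01151493,
        1.10927049, -0.08308036]), 'qvel': array([-2.92371600e-06, -4.72595593e-04,  1.28287385e-03,  3.70063026e-04,
        6.94899637e-04,  9.93118042e-05,  6.55069612e-04]), 'tau': array([-6.89498465e-04, -5.96439064e+01,  1.60793770e+00, -2.81217849e+01,
        1.26132058e-02,  9.13088996e-03,  7.93589425e-05]), 'tcp_pos': array([0.27859773, 0.6141849 , 0.23032215]), 'orientation': array([-1.54666896,  0.33424206, -0.33384923]), 'contact_force': array([ 0.10507696, -0.26101301, -0.65926006]), 'moment': array([-0.0437949 ,  0.016569  , -0.00632898]), 'grip_width': 0.08565235119600889}
side [[427.50570847   0.         250.55257967]
 [  0.         427.50570847 194.12976226]
 [  0.           0.           1.        ]] [ 1.01286277 -2.30236226  1.1437245 ] [0.3620424  0.32664892 0.38613897]
top [[350.41270575   0.         253.28382092]
 [  0.         350.41270575 192.21829304]
 [  0.           0.           1.        ]] [ 2.18529146 -2.15675442  0.15805941] [-0.0418998   0.54653959  0.65363295]
```

View pics/side0.png

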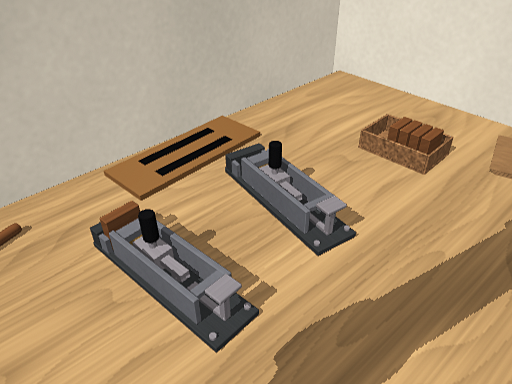

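View pics/top0.png

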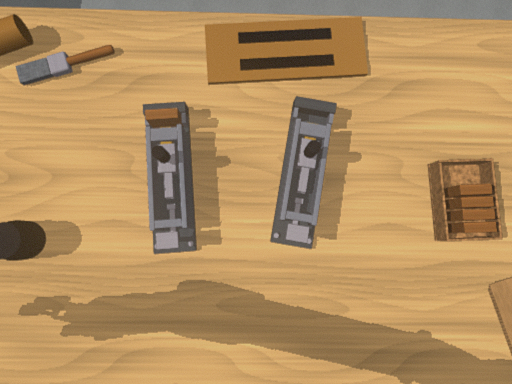

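The loaded stamp is the left one in both views: tag at side (121,217) and top (162,115), knob at side (149,226) and top (161,155), trip pad at side (222,290) and top (167,240). I'll zoom in to get the pixels more exactly.

```bash
python3 - <<'E'
import cv2,pickle,numpy as np
f=pickle.load(open("top0.pkl","rb"))["frame"];g=pickle.load(open("side0.pkl","rb"))["frame"]
a=cv2.resize(f[95:265,135:205],None,fx=3.5,fy=3.5,interpolation=cv2.INTER_CUBIC)
b=cv2.resize(g[195:355,85:265],None,fx=3,fy=3,interpolation=cv2.INTER_CUBIC)
c=np.zeros((600,800,3),np.uint8);c[:a.shape[0],:a.shape[1]]=a;c[:b.shape[0],250:250+b.shape[1]]=b
cv2.imwrite("pics/z0.png",c)
E
```

```text
(no output)
```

View pics/z0.png

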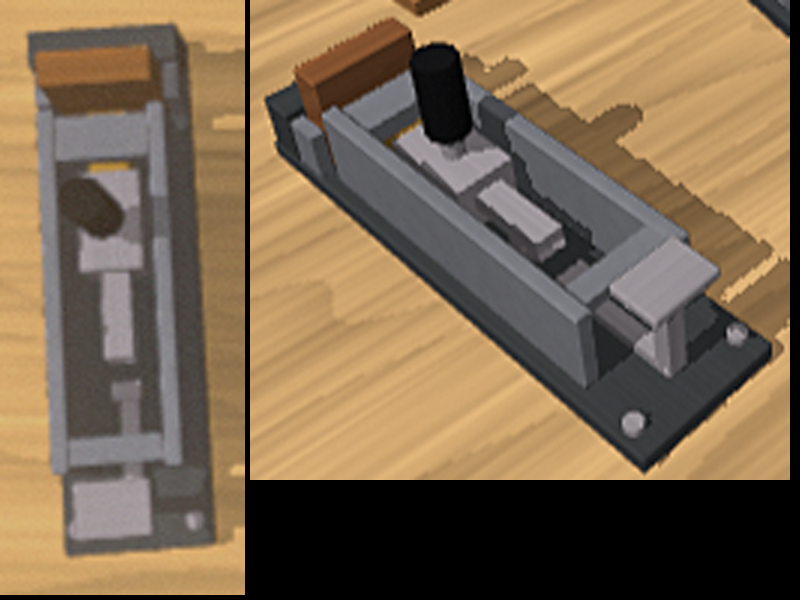

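```bash
cat > h.py <<'E'
import cv2,pickle,numpy as np
from scipy.spatial.transform import Rotation as R
C={n:pickle.load(open(n+"0.pkl","rb")) for n in("side","top")}
def plane(n,px,z):
    c=C[n];M=cv2.Rodrigues(c["rvec"])[0];o=-M.T@c["tvec"];d=M.T@np.linalg.inv(c["intrinsics"])@[*px,1]
    return o+d*(z-o[2])/d[2]
def tri(ps,pt):
    P=[C[n]["intrinsics"]@np.c_[cv2.Rodrigues(C[n]["rvec"])[0],C[n]["tvec"]] for n in("side","top")]
    X=cv2.triangulatePoints(P[0],P[1],np.array(ps,float),np.array(pt,float));return (X[:3]/X[3]).ravel()
def proj(n,X):
    c=C[n];return cv2.projectPoints(np.array(X,float).reshape(-1,3),c["rvec"],c["tvec"],c["intrinsics"],None)[0].reshape(-1,2)
E
python3 - <<'E'
from h import *
np.set_printoptions(precision=4,suppress=True)
k=tri((148.7,226.7),(161.6,154.4));p=tri((223,288.7),(167,240.7))
print(k,p)
for n,a,b in(("side",(148.7,226.7),(223,288.7)),("top",(161.6,154.4),(167,240.7))):
    K=plane(n,a,.088);P=plane(n,b,.075);print(n,K,P,np.linalg.norm((K-P)[:2]),np.degrees(np.arctan2(*(K-P)[1::-1])))
s=lambda x,y:(135+x/3.5,95+y/3.5)
B=[plane("top",s(*q),.006) for q in((67,555),(215,542))];print("base rear corners",B)
d=lambda x,y:(85+(x-250)/3,195+y/3)
S=[plane("side",d(*q),.008) for q in((646,470),(772,348),(278,148))];print("side base",S,np.linalg.norm(S[0]-S[1]),np.linalg.norm(S[0]-S[2]))
print(R.from_rotvec([-1.54666896,  0.33424206, -0.33384923]).as_matrix())
E
```

```text
[0.6091 0.1361 0.0855] [0.4533 0.1229 0.0716]
side [0.6078 0.1381 0.088 ] [0.4521 0.1256 0.075 ] 0.1561588074251825 4.59549690978089
top [0.6071 0.1339 0.088 ] [0.4519 0.1206 0.075 ] 0.15582133596995137 4.887164851118111
base rear corners [array([0.4249, 0.1598, 0.006 ]), array([0.4331, 0.0765, 0.006 ])]
side base [array([0.4236, 0.1633, 0.008 ]), array([0.4337, 0.0801, 0.008 ]), array([0.7198, 0.1891, 0.008 ])] 0.0837862227933931 0.2972704346432548
[[ 0.9107 -0.0006  0.413 ]
 [-0.413  -0.0017  0.9107]
 [ 0.0001 -1.     -0.0018]]
```

```bash
cat >> h.py <<'E'
H=np.radians(5.0);A=np.array([np.cos(H),np.sin(H),0]);L=np.array([-np.sin(H),np.cos(H),0])
K=np.array([.6075,.136,0]);T=K-.155*A
def target_R():
    z=A;y=np.array([0,0,-1.]);return np.c_[np.cross(y,z),y,z]
def go(t):
    from bench import r
    o=r.get_obs();M=R.from_rotvec(o["orientation"]).as_matrix()
    print("t",round(o["clock"],2),"tcp",o["tcp_pos"].round(4),"F",o["contact_force"].round(2),"w",o["grip_width"].round(4))
    d=o["tcp_pos"]-K;print("rel knob along,lat",(d@A*1e3).round(1),(d@L*1e3).round(1))
    print("shift",(M.T@(np.array(t)-o["tcp_pos"])*1e3).round(1),"turn",np.degrees(R.from_matrix(M.T@target_R()).as_rotvec()).round(2))
E
python3 - <<'E'
from h import *
print(T);go([.6075,.136,.23]); print(proj("top",[[.279,.615,.23],[.279,.615,0]]))
E
```

```text
[0.45308982 0.12249086 0.        ]Traceback (most recent call last):
  File "<stdin>", line 2, in <module>
  File "h.py", line 19, in go
    print("t",round(o["clock"],2),"tcp",o["tcp_pos"].round(4),"F",o["contact_force"].round(2),"w",o["grip_width"].round(4))
                                                                                                  ^^^^^^^^^^^^^^^^^^^^^
AttributeError: 'float' object has no attribute 'round'
```

```bash
sed -i 's/o\["grip_width"\].round(4)/round(o["grip_width"],4)/' h.py
python3 - <<'E'
from h import *
go([.6075,.136,.23]); print(proj("top",[[.279,.615,.23],[.279,.615,0]]))
E
```

```text
t 0.1 tcp [0.2786 0.6142 0.2304] F [-0.4  -0.67 -0.44] w 0.0852
rel knob along,lat -286.0 505.1
shift [ 497.1    1.  -299.7] turn [8.000e-02 6.061e+01 6.000e-02]
[[-257.81668272  376.18626259]
 [ -87.35558138  328.07054555]]
```

drive_tool(series=[[497, 0, -300, 0, 60.6, 0, 50], [497, 0, -300, 0, 60.6, 0, 50], [497, 0, -300, 0, 60.6, 0, 50], [497, 0, -300, 0, 60.6, 0, 50], [497, 0, -300, 0, 60.6, 0, 50]])

```text
clock: 0.6
tcp_pos: [0.4209, 0.4066, 0.2309]
orientation: [-1.37, 0.918, -0.919]
contact_force: [0.8, 0.7, 0.2]
grip_width: 0.0504
```

```bash
python3 -c "
from h import *
go([.6075,.136,.23])"
```

```text
t 0.6 tcp [0.4209 0.4066 0.2309] F [0.83 0.71 0.23] w 0.0504
rel knob along,lat -162.3 285.8
shift [321.1   1.2  70.1] turn [ 0.05 17.28  0.07]
```

drive_tool(series=[[321, 1, 70, 0, 17.3, 0, 50], [321, 1, 70, 0, 17.3, 0, 50], [321, 1, 70, 0, 17.3, 0, 50], [321, 1, 70, 0, 17.3, 0, 50], [321, 1, 70, 0, 17.3, 0, 50]])

```text
clock: 1.1
tcp_pos: [0.5623, 0.2008, 0.2302]
orientation: [-1.251, 1.145, -1.145]
contact_force: [0.7, 1.2, 1.2]
grip_width: 0.0499
```

```bash
python3 -c "
from h import *
go([.6075,.136,.14])"
```

```text
t 1.1 tcp [0.5623 0.2008 0.2302] F [0.66 1.21 1.15] w 0.0499
rel knob along,lat -39.4 68.5
shift [68.3 90.3 39.5] turn [0.07 0.   0.08]
```

drive_tool(series=[[68, 0, 39, 0, 0, 0, 50], [68, 0, 39, 0, 0, 0, 50], [68, 45, 39, 0, 0, 0, 50], [68, 90, 39, 0, 0, 0, 50], [68, 90, 39, 0, 0, 0, 50]])

```text
clock: 1.6
tcp_pos: [0.6023, 0.1352, 0.1343]
orientation: [-1.262, 1.152, -1.142]
contact_force: [-0.5, 0.2, -0.1]
grip_width: 0.0498
```

```bash
python3 - <<'E'
from h import *
go([.6075,.136,.07])
from bench import r
fs=[]
for n in("side","top"):
    f=r.grab_frame(n)["frame"]
    if n=="side": cv2.imwrite("pics/s1.png",cv2.resize(f[100:360,60:320],(600,600)))
    else: cv2.imwrite("pics/t1.png",cv2.resize(f[60:260,80:280],(600,600)))
E
```

```text
t 1.6 tcp [0.6023 0.1352 0.1343] F [-0.55  0.19 -0.08] w 0.0498
rel knob along,lat -5.2 -0.3
shift [-0.6 64.2  6.1] turn [ 0.73 -0.    0.24]
```

View pics/s1.png

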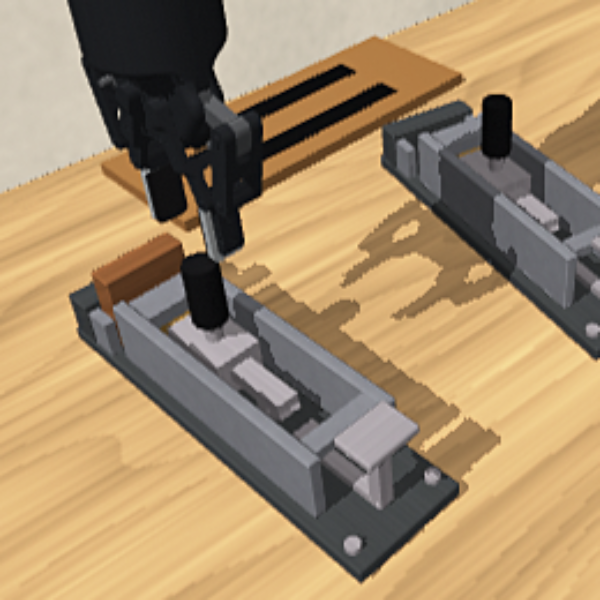

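View pics/t1.png

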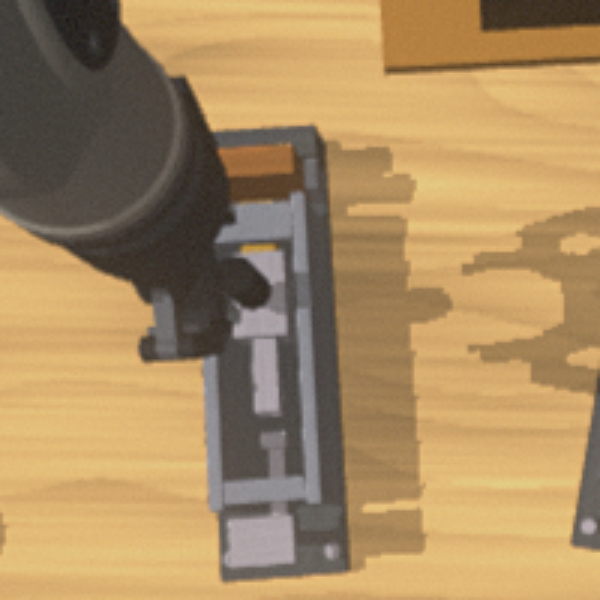

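```bash
python3 - <<'E'
from h import *
for X in ([.6023,.1352,.1343],list(K[:2])+[.112],list(K[:2])+[.088]):
    p=proj("side",X)[0];print((p-[60,100])*600/260, (proj("top",X)[0]-[80,60])*3)
go([.6075,.136,.07])
E
```

```text
[201.50161788 236.70364212] [222.71983085 272.83683545]
[201.7209767  261.85773758] [231.49416624 273.13728341]
[207.75512078 291.11178009] [241.26636957 282.51484522]
t 1.7 tcp [0.6066 0.1363 0.1403] F [ 0.07  0.38 -0.02] w 0.0499
rel knob along,lat -0.8 0.3
shift [ 0.2 70.3  1. ] turn [0.16 0.01 0.12]
```

Side view: the fingertips at about (167,220) and (224,255) straddle the knob top at (202,262). The projected TCP and knob agree with the picture, so I can go down.

drive_tool(series=[[0, 15, 1, 0, 0, 0, 50], [0, 30, 1, 0, 0, 0, 50], [0, 45, 1, 0, 0, 0, 50], [0, 60, 1, 0, 0, 0, 50], [0, 68, 1, 0, 0, 0, 50]])

```text
clock: 2.2
tcp_pos: [0.6065, 0.1361, 0.0704]
orientation: [-1.255, 1.147, -1.144]
contact_force: [-0.4, -0.6, 0.1]
grip_width: 0.05
```

drive_tool(series=[[0, 4, 0, 0, 0, 0, 50], [0, 4, 0, 0, 0, 0, 50]])

```text
clock: 2.4
tcp_pos: [0.6059, 0.1359, 0.0655]
orientation: [-1.257, 1.147, -1.144]
contact_force: [-0.3, 0.3, 0.6]
grip_width: 0.05
```

```bash
python3 - <<'E'
from h import *
go([.6075,.136,.072])
E
```

```text
t 2.4 tcp [0.6059 0.1359 0.0655] F [-0.31  0.27  0.64] w 0.05
rel knob along,lat -1.6 0.0
shift [ 0.1 -6.6  1.6] turn [0.38 0.03 0.17]
```

drive_tool(series=[[0, -6, -4, 0, 0, 0, 50], [0, -6, -9, 0, 0, 0, 50], [0, -6, -14, 0, 0, 0, 50], [0, -6, -18, 0, 0, 0, 50], [0, -6, -18, 0, 0, 0, 50]])

```text
clock: 2.9
tcp_pos: [0.5892, 0.1345, 0.0726]
orientation: [-1.254, 1.145, -1.145]
contact_force: [5.3, 0.1, 0.3]
grip_width: 0.0501
```

```bash
python3 - <<'E'
from h import *
go(K-66*.001*A+[0,0,.072])
E
```

```text
t 2.9 tcp [0.5892 0.1345 0.0726] F [5.33 0.07 0.25] w 0.0501
rel knob along,lat -18.4 0.1
shift [  0.1   0.8 -47.6] turn [0.18 0.02 0.15]
```

drive_tool(series=[[0, 0, -10, 0, 0, 0, 50], [0, 0, -20, 0, 0, 0, 50], [0, 0, -30, 0, 0, 0, 50], [0, 0, -37, 0, 0, 0, 50], [0, 0, -37, 0, 0, 0, 50]])

```text
clock: 3.4
tcp_pos: [0.5541, 0.1314, 0.0735]
orientation: [-1.25, 1.142, -1.147]
contact_force: [7.7, -0.2, -1.3]
grip_width: 0.0501
```

```bash
python3 - <<'E'
from h import *
go(K-66*.001*A+[0,0,.072])
E
```

```text
t 3.4 tcp [0.5541 0.1314 0.0735] F [ 7.67 -0.21 -1.27] w 0.0501
rel knob along,lat -53.6 0.1
shift [  0.1   1.5 -12.4] turn [-0.09  0.01  0.13]
```

drive_tool(series=[[0, 1, -5, 0, 0, 0, 50], [0, 1, -10, 0, 0, 0, 50], [0, 1, -13, 0, 0, 0, 50], [0, 1, -13, 0, 0, 0, 50], [0, 1, -13, 0, 0, 0, 50]])

```text
clock: 3.9
tcp_pos: [0.5444, 0.1306, 0.0734]
orientation: [-1.244, 1.138, -1.15]
contact_force: [10.2, 0.0, -4.8]
grip_width: 0.0501
```

```bash
python3 - <<'E'
from h import *
go(K-66*.001*A+[0,0,.072])
from bench import r
f=r.grab_frame("side")["frame"]
cv2.imwrite("pics/s2.png",cv2.resize(f[150:360,70:280],(600,600)))
E
```

```text
t 3.9 tcp [0.5444 0.1306 0.0734] F [ 1.021e+01  1.000e-02 -4.800e+00] w 0.0501
rel knob along,lat -63.4 0.1
shift [ 0.1  1.3 -2.7] turn [-0.46 -0.    0.12]
```

View pics/s2.png

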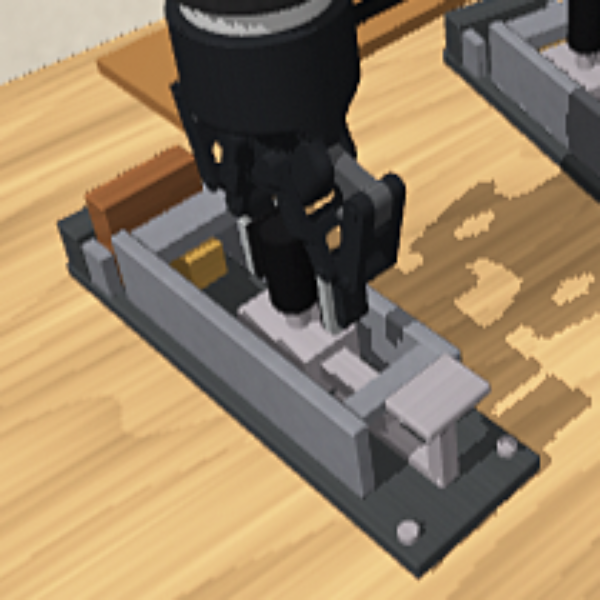

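Side view: the hammer is well back, with the knob at about (290,270) and the front finger against it. I'll draw a few millimetres more, then ease forward so the sear takes the load.

drive_tool(series=[[0, 0, -4, 0, 0, 0, 50], [0, 0, -5, 0, 0, 0, 50], [0, 0, -5, 0, 0, 0, 50]])

```text
clock: 4.25
tcp_pos: [0.5424, 0.1305, 0.074]
orientation: [-1.24, 1.134, -1.152]
contact_force: [11.9, 0.2, -6.5]
grip_width: 0.0502
```

```bash
python3 - <<'E'
from h import *
go(K-45*.001*A+[0,0,.072])
E
```

```text
t 4.25 tcp [0.5424 0.1305 0.074 ] F [11.88  0.22 -6.49] w 0.0502
rel knob along,lat -65.4 0.2
shift [ 0.2  2.2 20.3] turn [-0.8  -0.01  0.11]
```

drive_tool(series=[[0, 0, 4, 0, 0, 0, 50], [0, 0, 8, 0, 0, 0, 50], [0, 0, 12, 0, 0, 0, 50], [0, 0, 16, 0, 0, 0, 50], [0, 0, 20, 0, 0, 0, 50]])

```text
clock: 4.75
tcp_pos: [0.5617, 0.1322, 0.074]
orientation: [-1.241, 1.135, -1.152]
contact_force: [-0.7, -0.4, 0.9]
grip_width: 0.05
```

drive_tool(series=[[0, 0, 0, 0, 0, 0, 50], [0, 0, 0, 0, 0, 0, 50], [0, 0, 0, 0, 0, 0, 50]])

```text
clock: 5.05
tcp_pos: [0.5613, 0.1322, 0.0739]
orientation: [-1.241, 1.135, -1.151]
contact_force: [0.5, 0.0, 0.2]
grip_width: 0.0503
```

```bash
python3 - <<'E'
from h import *
go(K-45*.001*A+[0,0,.072])
from bench import r
f=r.grab_frame("side")["frame"]
cv2.imwrite("pics/s3.png",cv2.resize(f[150:360,70:280],(600,600)))
E
```

```text
t 5.05 tcp [0.5613 0.1322 0.0739] F [0.55 0.04 0.18] w 0.0503
rel knob along,lat -46.3 0.2
shift [0.2 1.9 1.3] turn [-0.68 -0.    0.11]
```

View pics/s3.png

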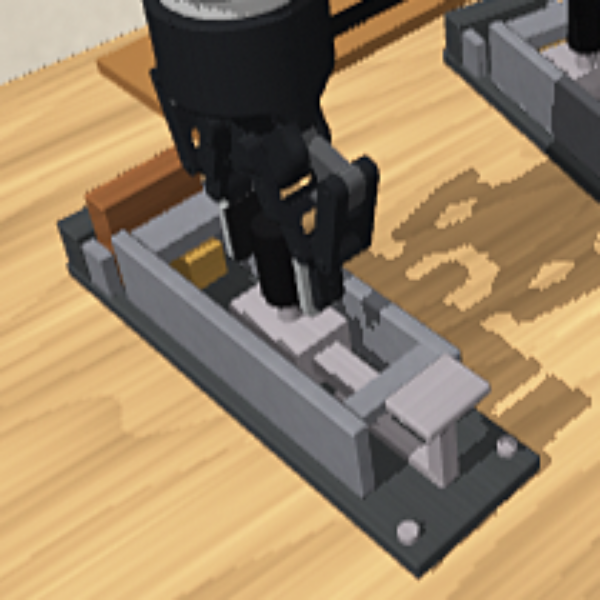

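Side view: the knob holds back at about (278,265) with gaps to both fingers and near-zero force, so the sear has caught. I'll lift clear.

drive_tool(series=[[0, -20, 0, 0, 0, 0, 50], [0, -45, 0, 0, 0, 0, 50], [0, -80, 0, 0, 0, 0, 50], [0, -80, 0, 0, 0, 0, 50], [0, -80, 0, 0, 0, 0, 50]])

```text
clock: 5.6
tcp_pos: [0.5607, 0.1325, 0.1546]
orientation: [-1.24, 1.135, -1.151]
contact_force: [0.6, 0.7, -0.1]
grip_width: 0.05
```

```bash
python3 - <<'E'
from h import *
go(T+[0,0,.15])
E
```

```text
t 5.6 tcp [0.5607 0.1325 0.1546] F [ 0.56  0.66 -0.06] w 0.05
rel knob along,lat -47.0 0.6
shift [   0.6    3.1 -108.1] turn [-0.77  0.    0.06]
```

drive_tool(series=[[0, 0, -40, -0.4, 0, 0, 0], [0, 0, -80, -0.8, 0, 0, 0], [0, 0, -108, -0.8, 0, 0, 0], [0, 0, -108, -0.8, 0, 0, 0], [0, 0, -108, -0.8, 0, 0, 0]])

```text
clock: 6.1
tcp_pos: [0.4524, 0.1231, 0.1525]
orientation: [-1.252, 1.145, -1.144]
contact_force: [0.5, -0.2, -0.3]
grip_width: 0.0004
```

```bash
python3 - <<'E'
from h import *
from bench import r
for n,s in(("side",(slice(150,360),slice(70,280))),("top",(slice(80,280),slice(80,280)))):
    f=r.grab_frame(n)["frame"]
    cv2.imwrite(f"pics/{n}4.png",cv2.resize(f[s],(600,600)))
go(T+[0,0,.10])
E
```

```text
t 6.2 tcp [0.4539 0.1232 0.1529] F [-0.36 -0.03 -0.13] w -0.0
rel knob along,lat -154.2 0.7
shift [ 0.6 52.9 -0.8] turn [ 0.01 -0.    0.08]
```

View pics/side4.png

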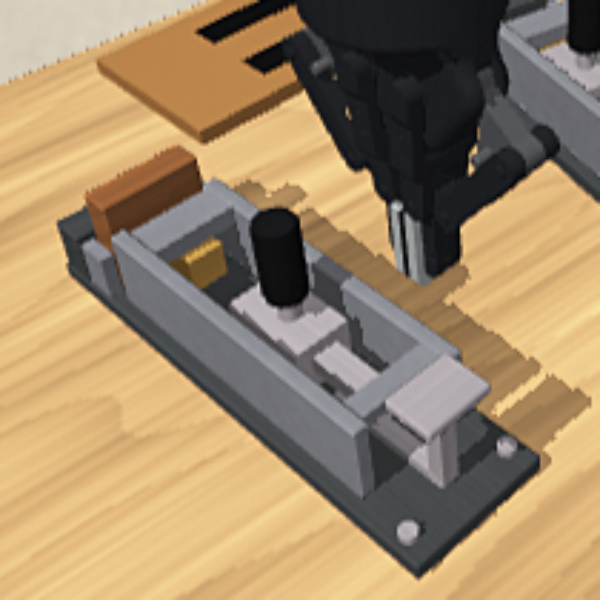

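View pics/top4.png

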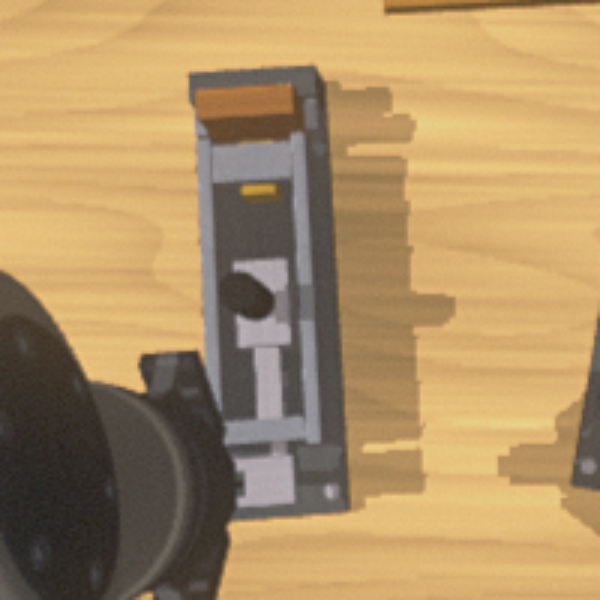

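Both views show the hammer cocked, with the knob at side (280,260) and a gap to the yellow die. The closed fingers are above the pad, so I'll press down on it.

drive_tool(series=[[0, 20, 0, 0, 0, 0, 0], [0, 40, 0, 0, 0, 0, 0], [0, 60, 0, 0, 0, 0, 0], [0, 70, 0, 0, 0, 0, 0], [0, 70, 0, 0, 0, 0, 0]])

```text
clock: 6.7
tcp_pos: [0.4536, 0.1227, 0.0816]
orientation: [-1.253, 1.145, -1.146]
contact_force: [0.1, 1.0, 0.3]
grip_width: -0.0001
```

drive_tool(series=[[0, 0, 0, 0, 0, 0, 0]])

```text
clock: 6.8
tcp_pos: [0.4544, 0.1226, 0.0819]
orientation: [-1.252, 1.145, -1.147]
contact_force: [0.7, 0.3, 0.4]
grip_width: -0.0001
```

```bash
python3 - <<'E'
from h import *
go(T+[0,0,.067])
E
```

```text
t 6.8 tcp [0.4544 0.1226 0.0819] F [0.69 0.35 0.36] w -0.0001
rel knob along,lat -153.7 0.0
shift [-0.  14.9 -1.3] turn [ 0.11 -0.05  0.17]
```

drive_tool(series=[[0, 5, -1, 0, 0, 0, 0], [0, 9, -1, 0, 0, 0, 0], [0, 12, -1, 0, 0, 0, 0], [0, 14, -1, 0, 0, 0, 0], [0, 15, -1, 0, 0, 0, 0]])

```text
clock: 7.3
tcp_pos: [0.4541, 0.1228, 0.0674]
orientation: [-1.251, 1.144, -1.147]
contact_force: [-0.3, 0.7, 4.5]
grip_width: 0.0002
```

```bash
python3 - <<'E'
from h import *
from bench import r
cv2.imwrite("pics/s5.png",cv2.resize(r.grab_frame("side")["frame"][150:360,70:280],(600,600)))
go(T+[0,0,.067])
E
```

```text
t 7.35 tcp [0.454  0.1228 0.0673] F [ 0.21 -0.29  3.73] w -0.0
rel knob along,lat -154.0 0.3
shift [ 0.3  0.3 -1. ] turn [ 0.03 -0.04  0.13]
```

View pics/s5.png

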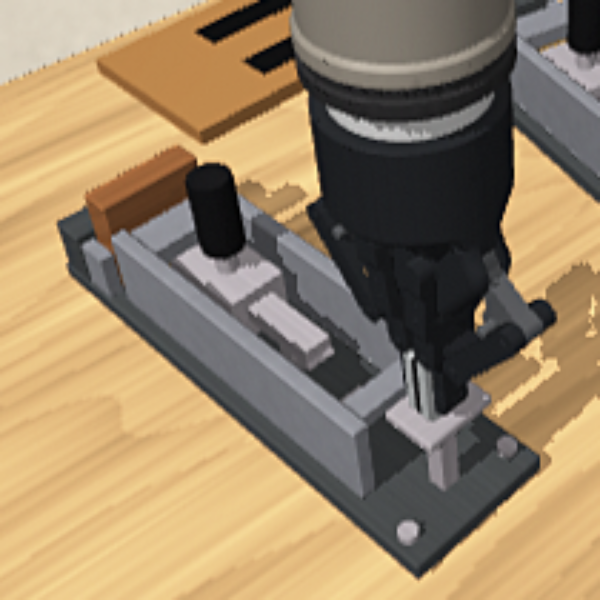

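The hammer has fired: the knob is forward at about (215,210). I'll lift away and check how far it went.

drive_tool(series=[[0, -10, 0, 0, 0, 0, 0], [0, -30, 0, 0, 0, 0, 0], [0, -60, 0, 0, 0, 0, 0], [0, -80, 0, 0, 0, 0, 0], [0, -80, 0, 0, 0, 0, 0]])

```text
clock: 7.85
tcp_pos: [0.4556, 0.1235, 0.1501]
orientation: [-1.246, 1.142, -1.147]
contact_force: [0.7, -0.0, -0.6]
grip_width: 0.0001
```

drive_tool(series=[[0, 0, 0, 0, 0, 0, 0], [0, 0, 0, 0, 0, 0, 0], [0, 0, 0, 0, 0, 0, 0]])

```text
clock: 8.15
tcp_pos: [0.4549, 0.1233, 0.1493]
orientation: [-1.248, 1.143, -1.147]
contact_force: [0.1, 0.5, 0.0]
grip_width: -0.0002
```

```bash
python3 - <<'E'
from h import *
from bench import r
go(T+[0,0,.15])
g=r.grab_frame("side")["frame"];f=C["side"]["frame"]
s=(slice(185,285),slice(80,180))
cv2.imwrite("pics/s6.png",np.hstack([cv2.resize(i[s],(400,400),interpolation=cv2.INTER_CUBIC) for i in(f,g)]))
# knob shift by template matching
t=f[205:248,134:164];m=cv2.matchTemplate(g[180:280,90:200],t,cv2.TM_CCOEFF_NORMED);_,v,_,l=cv2.minMaxLoc(m);print(v,l[0]+90-134,l[1]+180-205)
for d in(0,.005,.008):print(d,proj("side",K+d*A+[0,0,.088])[0])
print("spare diff",np.abs(g[135:235,240:310].astype(int)-f[135:235,240:310]).mean())
E
```

```text
t 8.15 tcp [0.4549 0.1233 0.1493] F [0.05 0.47 0.02] w -0.0002
rel knob along,lat -153.1 0.6
shift [ 0.6 -0.7 -1.9] turn [-0.14 -0.05  0.05]
0.9202843308448792 -3 -2
0 [150.027219   226.14843804]
0.005 [147.98041142 224.65233657]
0.008 [146.76092809 223.7609627 ]
spare diff 27.27257142857143
```

View pics/s6.png

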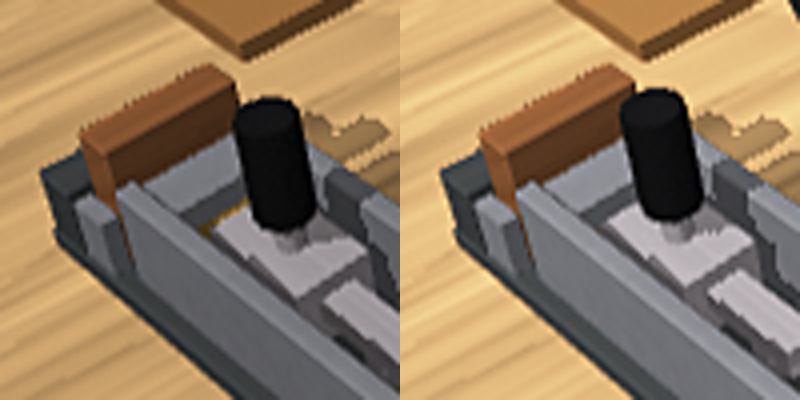

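Compared with the first side picture, the knob has moved (-3,-2) px. An 8 mm travel predicts (-3.3,-2.4). The 27 difference in the spare region may just be the arm or its shadow in front of it, so I'll check that with the top camera before handing in.

```bash
python3 - <<'E'
from h import *
from bench import r
g=r.grab_frame("top")["frame"];f=C["top"]["frame"]
t=f[138:162,298:326];m=cv2.matchTemplate(g[118:182,278:346],t,cv2.TM_CCOEFF_NORMED);_,v,_,l=cv2.minMaxLoc(m);print("spare",v,l[0]-20,l[1]-20)
t=f[145:165,150:172];m=cv2.matchTemplate(g[125:185,130:192],t,cv2.TM_CCOEFF_NORMED);_,v,_,l=cv2.minMaxLoc(m);print("loaded",v,l[0]-20,l[1]-20)
print([proj("top",K+d*A+[0,0,.088])[0] for d in(0,.008)])
if v>.5: print(r.hand_in())
E
```

```text
spare 0.9972689747810364 0 0
loaded 0.9630300402641296 0 -4
[array([160.42212319, 154.17161507]), array([160.22650766, 149.86933223])]
the job is handed in; nothing more can be done
None
```

The loaded stamp has been cocked and fired, its die is home against the tag, and the job is handed in. I don't have the judge's verdict, because handing in reports none.

- **Cocking:** I hooked the knob with one finger and drew it back about 52 mm by my estimate. I then moved the fingers clear. The hammer stayed back by itself with near-zero force on the tool, and both cameras showed it still cocked after I lifted away.
- **Firing:** I pressed the trip pad down about 8 mm with closed fingers, using about 4.5 N. The hammer flew forward, and I lifted clear, ending with about 0.5 N on the tool, the same as its no-contact noise.
- **Die travel:** the knob moved (-3,-2) px in the side view and (0,-4) px in the top view. An 8 mm travel predicts about (-3.3,-2.4) and (-0.2,-4.3), so both views agree with a proper blow.
- **Empty stamp:** its knob showed no shift in the top view (match 0.997). The side view gave a raw picture difference of 27 there. I put that down to the arm or its shadow and relied on the top view instead.

The clock stood at about 8.2 s, against the 42 s limit.

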